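# Sort left-hand and right-hand optics brackets into their trays

## Task

Sort the three loose aluminium angle brackets by handedness: put each into the tray whose screwed-down sample bracket is identical to it, not its mirror image. Stand every bracket upright on its foot on the tray's floor, let go, and leave the other loose things on the bench where they are.

Things in the scene. Friction and masses are not known exactly. Their poses are not given: they have to be found in the camera images.
- bracket_1_center (a point): Loose left-hand aluminium bracket, 135 g. Point: centre of its upright plate 72 (x) x 10 (y) x 56 mm (z), 28 mm above the underside. A flat foot 32 (x) x 38 (y) x 8 mm high juts from the bottom of its +y face, flush with its +x end: facing that face, the foot is at the left end. Starts standing, any yaw. Grip the 10 mm plate from above, tips above the foot.
- bracket_2_center (a point): Loose left-hand aluminium bracket, 135 g. Point: centre of its upright plate 72 (x) x 10 (y) x 56 mm (z), 28 mm above the underside. A flat foot 32 (x) x 38 (y) x 8 mm high juts from the bottom of its +y face, flush with its +x end: facing that face, the foot is at the left end. Starts standing, any yaw. Grip the 10 mm plate from above, tips above the foot.
- bracket_3_center (a point): Loose right-hand aluminium bracket, 135 g. Point: centre of its upright plate 72 (x) x 10 (y) x 56 mm (z), 28 mm above the underside. A flat foot 32 (x) x 38 (y) x 8 mm high juts from the bottom of its -y face, flush with its +x end: facing that face, the foot is at the right end. Starts standing, any yaw. Grip the 10 mm plate from above, tips above the foot.
- tray_left: Fixed grey tray, left-hand sample. 220 (x) x 160 (y) x 30 mm high, walls 5, inside 210 x 150, floor 6 mm up. Origin: centre of underside, bench height. Past its +x wall, a ledge 66 x 110 x 5 mm bears a fixed left-hand sample bracket, same size as the loose ones: plate along y at x = 124 mm, foot to +x, top 61 mm up. Either tray may be on the robot's left.
- tray_right: Fixed grey tray, right-hand sample. 220 (x) x 160 (y) x 30 mm high, walls 5, inside 210 x 150, floor 6 mm up. Origin: centre of underside, bench height. Past its +x wall, a ledge 66 x 110 x 5 mm bears a fixed right-hand sample bracket, same size as the loose ones: plate along y at x = 124 mm, foot to +x, top 61 mm up. Either tray may be on the robot's left.
- hex_key: Bystander: L-shaped steel hex key, 70 x 24 x 6 mm, lying flat; origin on the bench near its middle.
- post: Bystander: steel optical post on a round foot, 58 mm high, foot 32 mm across; origin under its foot.
- lens_ring: Bystander: black ring lying flat, 31 mm across, 10 mm high; origin under its centre.
- screwdriver: Bystander: screwdriver, 170 mm long, lying on the bench; origin under its middle.
- screw_jar: Bystander: clear screw jar, 44 mm across, 55 mm high; origin under it.
- optic_case: Bystander: white optic case 60 x 60 x 24 mm; origin under it.
- mirror_mount: Bystander: black two-plate mirror mount, about 40 x 50 x 50 mm, two brass knobs; origin under its front plate.
There are look-alikes about, which are no part of the job. What is shaped like the part that bears bracket_3_center but blue or green is not meant.

How it is judged:
At the end, for the whole second after the job is handed in: Both left-hand brackets stand in the left-hand tray and the right-hand one in the right-hand tray: plate centre within the inside of the tray, standing on the tray's floor (plate centre 26 to 42 mm above the tray's underside, 34 when seated) and within 0.2 rad of upright (x of bracket_1_center in the frame of tray_left between -0.105 and 0.105 m and y of bracket_1_center in the frame of tray_left between -0.075 and 0.075 m and z of bracket_1_center in the frame of tray_left between 0.026 and 0.042 m and angle between each of bracket_1_center, bracket_2_center, bracket_3_center's own z axis and vertical below 0.2 rad and x of bracket_2_center in the frame of tray_left between -0.105 and 0.105 m and y of bracket_2_center in the frame of tray_left between -0.075 and 0.075 m and z of bracket_2_center in the frame of tray_left between 0.026 and 0.042 m and x of bracket_3_center in the frame of tray_right between -0.105 and 0.105 m and y of bracket_3_center in the frame of tray_right between -0.075 and 0.075 m and z of bracket_3_center in the frame of tray_right between 0.026 and 0.042 m); the robot touches nothing.
It fails at once if a bystander is moved more than 35 mm (distance of any of hex_key, post, lens_ring, screwdriver, screw_jar, optic_case, mirror_mount from where it was at the start of the episode above 0.035 m).
It also fails if it takes over 66 s, if anything falls off the work surface, if the arm or the gripper's body presses on something with over 40 N, if the wrist force passes 120 N, or if a joint passes its speed limit or range.

## Robot

A 6-joint arm with a two-finger parallel gripper is mounted at the origin on the work surface. World frame = base frame: x ahead of the robot, y to its left, z up, the work surface at z = 0. Lengths are in m, angles in rad, forces in N, time in s.
With the tool pointing down it reaches from about 0.375 to 0.9 m from the base axis. Payload 3.1 kg.
Tool frame: the origin (TCP) lies at the very end of the fingers, on their centre line; the grasp point (between the pads) lies 19 mm behind it; z points along the fingers, y is the direction in which the jaws open and shut (so a half turn about z gives the same grasp; the last joint's range is limited). The gripper opens to 85 mm and grips with 20 to 120 N. Pads are 22 mm wide; open, the fingers measure 114 mm over their backs; the gripper's body (76 mm by 85 mm) begins 54 mm behind the grasp point. The pads swing forward as they close: fully open they stand 13 mm farther back than shut.
Start: joints at [-1.49, 0.527, 1.433, -0, 1.181, -0.178], TCP at [0.161, -0.604, 0.231] pointing down, gripper open.
Joint ranges: [-3.08, 3.08], [-0.75, 2.2], [0.22, 2.44], [-1.43, 4.57], [0, 2.65], [-2.85, 2.85]. Speed limits (rad/s): [2.79, 2.79, 3.14, 3.14, 3.14, 3.14].

## Interface

Orientations are given as a unit quaternion [x, y, z, w].
In Python, from station import manip gives the robot as it stands.
- The arm moves only by the tool send_rows, never from a script. Its argument "motion" is a list of rows, each an object with "gripper": the finger opening in mm, from 0 to 85.4; "travel": the shift along the tool's x, y, z in mm, a list of three; "rotation": the turn, a rotation vector about the tool's x, y, z in degrees, a list of three. In form: [{"gripper": gripper, "travel": [x, y, z], "rotation": [ax, ay, az]}, ...]. A call has 1 to 12 rows; each row shifts and turns the commanded pose from where the row before left it, along the tool's axes as they then stand; what a row does not reach is not made up. A row lasts 1/12 s, in which the tool goes at most 41.7 mm and 7.16 degrees, less where a joint would pass 70% of its speed; a pose out of reach is approached as far as the arm can. A call is refused whole if a number of a shift passes 41.7 or a number of a turn 7.16, either way. A call with a gripper value outside its range is refused whole. The fingers move at their own pace and stop on an object; "newtons" is the grip in N (left out, the last holds). Time passes only in rows, so rows that do not move let the fingers close. It gives the time, the measured TCP pose, the force and the opening at its end, in the units of the state.
- manip.sense(): the state, without advancing time (a new reading comes with each control period).
- manip.snapshot(name): name is "side" or "top" or "wrist"; returns the picture (400x640x3 uint8, red, green, blue); there is no depth.
- manip.calibration(name): a dict with "fx", "fy", "cx", "cy" (pixels), "k1" (the pictures are not rectified: a ray, as slopes to the right and down, at radius r is drawn at 1 + k1 r^2 times it, then the intrinsics apply), "cam_to_world" (4x4, takes a point from camera to world coordinates). Camera axes: x right, y down, z forward; pixel columns grow to the right and rows downward; lengths in m; the calibration is good to about 2 mm. A picture is of the moment at which its call begins: read the wrist's pose just before it. calibration takes no time and is no camera call; for the wrist camera it gives the pose at the moment of the call.
- manip.sign_off(): hands the job in, once; it reports no verdict.
The state is a dict: "t": time; "q": joint angles; "qd": joint speeds; "tau": joint torques, N m; "tcp_pos": TCP position; "tool_rot": TCP orientation; "force": force on the tool from outside, world axes, zero at the start; "ft_torque": the same for the moment, N m; "finger_gap": opening from 0.0 (shut) to 1.0 (fully open).
Only numpy, scipy, OpenCV 4.12 (cv2) and the standard library are available. Lean on these libraries where they do the work, as an engineer would, in place of code of your own. Each camera call takes 0.05 s, during which the arm holds its last target. There are 200 camera calls.

## Working session

There is one attempt and no reset: what is moved stays moved. The work goes in short steps, Python scripts to look and compute and a tool call to move; the robot and the scene stay as the last step left them, time stands still between calls to the robot, and variables do not carry over. Pictures are saved under pics/ and viewed, about 8 in all and at most 12, crops included, and the job is handed in when it is done.

Besides the shell and the picture viewer there is one more tool, called after "Request:" as name([rows], argument=value, ...), one row to a line, values as JSON. send_rows: Moves the arm, as the interface text tells. Its arguments: {"type":"object","properties":{"motion":{"type":"array","items":{"type":"object","properties":{"gripper":{"type":"number"},"travel":{"type":"array","items":{"type":"number"}},"rotation":{"type":"array","items":{"type":"number"}}}}},"newtons":{"type":"number"}},"required":["motion"]}

```bash
mkdir -p pics; ls
python3 - <<'E'
from station import manip
import cv2,numpy as np
s=manip.sense();print(s)
for n in("top","side"):
    im=manip.snapshot(n);cv2.imwrite(f"pics/{n}0.png",im[:,:,::-1]);c=manip.calibration(n);print(n,c)
E
```

```text
pics
{'t': 0.0, 'q': array([-1.48948836e+00,  5.28460719e-01,  1.43390493e+00, -1.86866010e-05,
        1.18140424e+00, -1.78497699e-01]), 'qd': array([-6.93426370e-05, -2.64024424e-04,  6.71931206e-04,  4.33432984e-04,
        1.01752390e-03,  4.47649754e-04]), 'tau': array([-1.56345282e-03, -4.42357028e+01, -1.78027028e+01, -2.38131697e-04,
        8.22710776e-03,  1.30556430e-06]), 'tcp_pos': array([ 0.16052341, -0.60328963,  0.23033614]), 'tool_rot': array([ 9.91573437e-01,  1.29541244e-01,  4.42506900e-05, -1.08775377e-03]), 'force': array([ 0.00703128,  0.07742812, -0.22678595]), 'ft_torque': array([ 0.03321363, -0.06194477, -0.01886746]), 'finger_gap': 1.0020547132082156}
top {'fx': 372.90844452816106, 'fy': 372.90844452816106, 'cx': 313.34657364275216, 'cy': 202.39392374794198, 'k1': -0.0647596924260681, 'cam_to_world': array([[-0.00224226, -0.9881214 ,  0.15365893,  0.45302043],
       [-0.99956024,  0.00675815,  0.02887307, -0.00854878],
       [-0.02956855, -0.15352662, -0.98770202,  0.79779878],
       [ 0.        ,  0.        ,  0.        ,  1.        ]])}
side {'fx': 505.19193986294886, 'fy': 505.19193986294886, 'cx': 315.5615807514482, 'cy': 197.28290684162937, 'k1': -0.02727318965643279, 'cam_to_world': array([[-0.78863355, -0.35361177,  0.5030068 ,  0.04248473],
       [-0.61451437,  0.42572596, -0.6641758 ,  0.6805665 ],
       [ 0.02071732, -0.83289623, -0.55304129,  0.64592807],
       [ 0.        ,  0.        ,  0.        ,  1.        ]])}
```

View pics/top0.png

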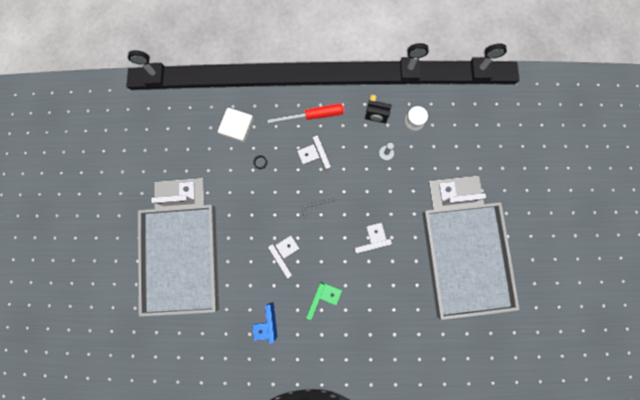

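View pics/side0.png

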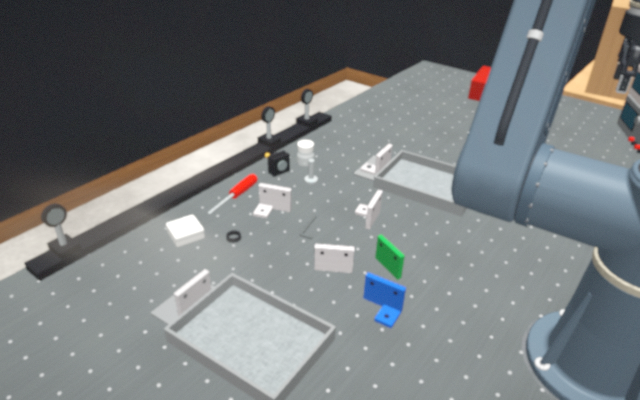

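The top view shows white brackets at A (315,152), B (281,258) and C (375,243), and blue (265,325) and green (322,298) look-alikes to leave alone. The left tray is at (177,260) with its sample foot on the right end, and the right tray at (472,260) with its sample foot on the left end. The side view shows the same layout. I'll check handedness in an enlarged crop.

```bash
cat > h.py <<'E'
from station import manip
import cv2,numpy as np
def ray(name,px,cal=None):
    c=cal or manip.calibration(name); px=np.atleast_2d(np.array(px,float))
    K=np.array([[c["fx"],0,c["cx"]],[0,c["fy"],c["cy"]],[0,0,1]])
    u=cv2.undistortPoints(px[:,None],K,np.array([c["k1"],0,0,0]))[:,0]
    T=c["cam_to_world"]; return T[:3,3],np.c_[u,np.ones(len(u))]@T[:3,:3].T
def plane(name,px,z,cal=None):
    o,d=ray(name,px,cal); return o+d*((z-o[2])/d[:,2])[:,None]
def proj(name,P,cal=None):
    c=cal or manip.calibration(name); T=np.linalg.inv(c["cam_to_world"])
    K=np.array([[c["fx"],0,c["cx"]],[0,c["fy"],c["cy"]],[0,0,1]])
    return cv2.projectPoints(np.array(P,float),cv2.Rodrigues(T[:3,:3])[0],T[:3,3],K,np.array([c["k1"],0,0,0]))[0][:,0]
E
python3 - <<'E'
from h import *
im=cv2.imread("pics/top0.png")
w=[(278,122),(246,226),(340,208),(140,165),(425,165)]
cr=[cv2.resize(im[y:y+60,x:x+75],None,fx=5,fy=5,interpolation=cv2.INTER_CUBIC)[:, :375] for x,y in w[:3]]
s=[cv2.resize(im[y:y+60,x:x+75],None,fx=3.5,fy=5) for x,y in w[3:]]
a=np.hstack([cv2.resize(c,(266,213)) for c in cr])
b=np.hstack([cv2.resize(im[y:y+60,x:x+75],(399,319),interpolation=cv2.INTER_CUBIC) for x,y in w[3:]])
cv2.imwrite("pics/crop1.png",np.vstack([a,b]))
# tray outlines: bases
for n,p in dict(L=[(139,211),(212,206),(215,315),(139,316)],R=[(427,212),(501,204),(517,309),(441,319)]).items():
    print(n,plane("top",p,.03).round(3)[:,:2].tolist())
E
```

```text
L [[0.556, 0.387], [0.566, 0.228], [0.343, 0.214], [0.338, 0.374]]
R [[0.551, -0.221], [0.566, -0.378], [0.352, -0.396], [0.335, -0.24]]
```

View pics/crop1.png

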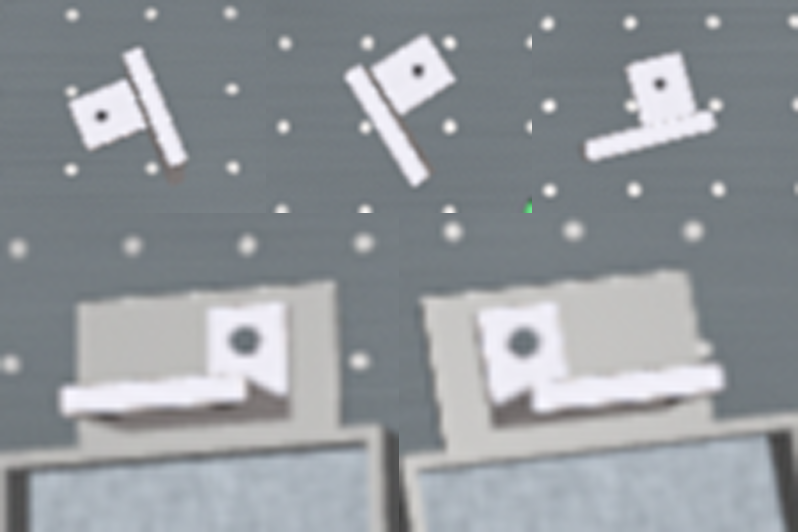

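Run:
```python
from h import *
k=75/266
D=dict(A=((278,122),[(133,53),(179,163)],[(71,100),(89,151),(128,80)]),
 B=((246,226),[(352-266,74),(421-266,180)],[(426-266,36),(455-266,79)]),
 C=((340,208),[(587-532,151),(714-532,121)],[(628-532,66),(681-532,54)]))
for n,(o,P,F) in D.items():
    p=plane("top",np.array(P)*k+o,.056)[:,:2]; f=plane("top",np.array(F)*k+o,.008)[:2,:2]
    e=(p[1]-p[0]);L=np.linalg.norm(e);e/=L;c=p.mean(0);m=f.mean(0)-c
    s=np.sign(m@e); x=e*s; ycoord=x[0]*m[1]-x[1]*m[0]
    print(n,"ctr",c.round(4),"len",L.round(4),"foot along/perp",(m@x).round(4),ycoord.round(4),"yaw x-axis deg",np.degrees(np.arctan2(x[1],x[0])).round(1),"LEFT" if ycoord>0 else "RIGHT")
```

```text
A ctr [ 0.6726 -0.0048] len 0.0714 foot along/perp 0.0204 0.0426 yaw x-axis deg 21.6 LEFT
B ctr [0.4503 0.0795] len 0.0704 foot along/perp 0.0192 -0.0445 yaw x-axis deg 33.8 RIGHT
C ctr [ 0.4798 -0.1053] len 0.0728 foot along/perp 0.0199 0.0436 yaw x-axis deg -77.1 LEFT
```

Counting C's crop: in A the foot is left of the plate and towards its upper end, in B right and upper, in C above and to the right. A and C are left-hand and match the robot's-left tray's sample, and B is right-hand and matches the other. I'm moving to C first.

Request:
send_rows([
  {"gripper":60,"travel":[0,0,0],"rotation":[0,0,-7]},
  {"gripper":60,"travel":[0,0,0],"rotation":[0,0,-7]},
  {"gripper":60,"travel":[0,0,0],"rotation":[0,0,-7]},
  {"gripper":60,"travel":[0,0,0],"rotation":[0,0,-7]},
  {"gripper":60,"travel":[0,0,0],"rotation":[0,0,-7]},
  {"gripper":60,"travel":[0,0,0],"rotation":[0,0,-7]},
  {"gripper":60,"travel":[0,0,0],"rotation":[0,0,-7]},
  {"gripper":60,"travel":[0,0,0],"rotation":[0,0,-7]},
  {"gripper":60,"travel":[0,0,0],"rotation":[0,0,-7]},
  {"gripper":60,"travel":[0,0,0],"rotation":[0,0,-7]},
  {"gripper":60,"travel":[0,0,0],"rotation":[0,0,-7]},
  {"gripper":60,"travel":[0,0,0],"rotation":[0,0,-7]},
])

```text
t: 1.1
tcp_pos: [0.1605, -0.6036, 0.2307]
tool_rot: [0.648, 0.762, 0.0, -0.0]
force: [0.3, 0.3, -0.6]
finger_gap: 0.703
```

```bash
cat > go.py <<'E'
# usage: go.py x y z yaw [from_x from_y from_z]: error in tool axes (mm), turn about tool z (deg)
import sys
from h import *
from scipy.spatial.transform import Rotation as R
a=list(map(float,sys.argv[1:])); s=manip.sense(); r=R.from_quat(s["tool_rot"]); m=r.as_matrix()
p=s["tcp_pos"]; yaw=np.degrees(np.arctan2(m[1,0],m[0,0]))
print("t",round(s["t"],2),"tcp",p.round(4),"yaw",yaw.round(2),"gap",round(s["finger_gap"]*85,1),"F",s["force"].round(1),"q6",s["q"][5].round(2))
d=(np.array(a[:3])-p)*1000; dy=(a[3]-yaw+180)%360-180
T=R.from_euler("z",a[3],degrees=True).as_matrix()@np.diag([1,-1,-1])
print("travel now",(m.T@d).round(1),"| turn",round(-dy,1),"| travel after turn",(T.T@d).round(1),"tilt",np.degrees(np.arccos(-m[2,2])).round(2))
E
python3 go.py .4798 -.1053 .18 102.9
```

```text
t 1.1 tcp [ 0.1605 -0.6036  0.2307] yaw 99.23 gap 59.8 F [ 0.3  0.3 -0.6] q6 -1.65
travel now [440.6 395.   51.3] | turn -3.7 | travel after turn [414.4 422.5  50.7] tilt 0.08
```

Request:
send_rows([
  {"gripper":60,"travel":[0,0,0],"rotation":[0,0,-3.7]},
  {"gripper":60,"travel":[26,26,2],"rotation":[0,0,0]},
  {"gripper":60,"travel":[26,26,2],"rotation":[0,0,0]},
  {"gripper":60,"travel":[26,26,2],"rotation":[0,0,0]},
  {"gripper":60,"travel":[26,26,2],"rotation":[0,0,0]},
  {"gripper":60,"travel":[26,26,2],"rotation":[0,0,0]},
  {"gripper":60,"travel":[26,26,2],"rotation":[0,0,0]},
  {"gripper":60,"travel":[26,26,2],"rotation":[0,0,0]},
  {"gripper":60,"travel":[26,26,2],"rotation":[0,0,0]},
  {"gripper":60,"travel":[26,26,2],"rotation":[0,0,0]},
  {"gripper":60,"travel":[26,26,2],"rotation":[0,0,0]},
  {"gripper":60,"travel":[26,26,2],"rotation":[0,0,0]},
])

```text
t: 2.1
tcp_pos: [0.3779, -0.2608, 0.2091]
tool_rot: [0.626, 0.78, 0.0, -0.0]
force: [-0.0, 0.1, -0.5]
finger_gap: 0.701
```

```bash
python3 go.py .4798 -.1053 .18 102.9
```

```text
t 2.1 tcp [ 0.3779 -0.2608  0.2091] yaw 102.56 gap 59.6 F [-0.   0.1 -0.5] q6 -1.07
travel now [129.6 133.3  29.1] | turn -0.3 | travel after turn [128.8 134.1  29.1] tilt 0.03
```

Request:
send_rows([
  {"gripper":60,"travel":[25,26,5],"rotation":[0,0,-0.3]},
  {"gripper":60,"travel":[25,26,6],"rotation":[0,0,0]},
  {"gripper":60,"travel":[25,26,6],"rotation":[0,0,0]},
  {"gripper":60,"travel":[25,26,6],"rotation":[0,0,0]},
  {"gripper":60,"travel":[25,26,6],"rotation":[0,0,0]},
  {"gripper":60,"travel":[3,3,0],"rotation":[0,0,0]},
  {"gripper":60,"travel":[0,0,0],"rotation":[0,0,0]},
  {"gripper":60,"travel":[0,0,0],"rotation":[0,0,0]},
])

```text
t: 2.77
tcp_pos: [0.4783, -0.1081, 0.1801]
tool_rot: [0.623, 0.782, -0.0, -0.0]
force: [0.3, -0.6, 0.2]
finger_gap: 0.702
```

```bash
python3 go.py .4798 -.1053 .024 102.9
python3 - <<'E'
from h import *
c=manip.calibration("wrist"); im=manip.snapshot("wrist")[:,:,::-1].copy()
y=np.radians(-77.1);x=np.array([np.cos(y),np.sin(y)]);
for z in (.056,):
    P=[(*(np.array([.4798,-.1053])+x*t),z) for t in(-.036,.036)]+[(.4798,-.1053,.056)]
    q=proj("wrist",P,c);print(q.round(1).tolist())
    for a in q: cv2.circle(im,tuple(int(v) for v in a),3,(0,0,255),-1)
cv2.imwrite("pics/w1.png",im)
E
```

```text
t 2.77 tcp [ 0.4783 -0.1081  0.1801] yaw 102.97 gap 59.7 F [ 0.3 -0.6  0.2] q6 -0.68
travel now [  2.4   2.2 156.1] | turn 0.1 | travel after turn [  2.4   2.  156.1] tilt 0.05
[[317.3, 145.6], [316.8, 228.0], [317.1, 188.2]]
```

View pics/w1.png

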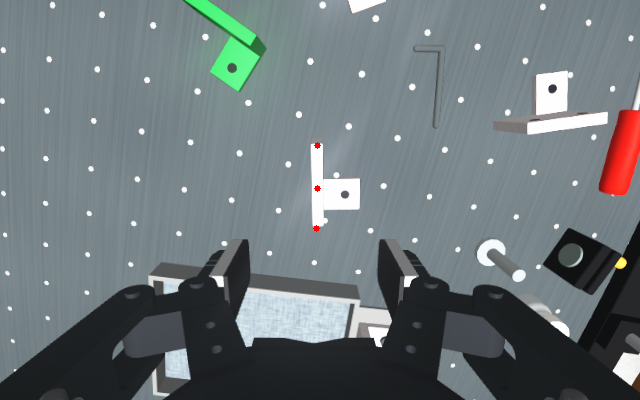

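The wrist view shows C's plate strip from (317,145) to (317,228), and my predicted points land on it, so the measurements hold. Descending and gripping.

Request:
send_rows([
  {"gripper":60,"travel":[2,2,30],"rotation":[0,0,0]},
  {"gripper":60,"travel":[0,0,30],"rotation":[0,0,0]},
  {"gripper":60,"travel":[0,0,30],"rotation":[0,0,0]},
  {"gripper":60,"travel":[0,0,30],"rotation":[0,0,0]},
  {"gripper":60,"travel":[0,0,24],"rotation":[0,0,0]},
  {"gripper":60,"travel":[0,0,12],"rotation":[0,0,0]},
  {"gripper":60,"travel":[0,0,0],"rotation":[0,0,0]},
  {"gripper":60,"travel":[0,0,0],"rotation":[0,0,0]},
  {"gripper":0,"travel":[0,0,0],"rotation":[0,0,0]},
  {"gripper":0,"travel":[0,0,0],"rotation":[0,0,0]},
  {"gripper":0,"travel":[0,0,0],"rotation":[0,0,0]},
  {"gripper":0,"travel":[0,0,0],"rotation":[0,0,0]},
], newtons=50)

```text
t: 3.82
tcp_pos: [0.4807, -0.1062, 0.0253]
tool_rot: [0.623, 0.782, 0.0, 0.001]
force: [-0.3, 0.0, -0.0]
finger_gap: 0.135
```

Request:
send_rows([
  {"gripper":0,"travel":[0,0,0],"rotation":[0,0,0]},
  {"gripper":0,"travel":[0,0,0],"rotation":[0,0,0]},
  {"gripper":0,"travel":[0,0,0],"rotation":[0,0,0]},
  {"gripper":0,"travel":[0,0,0],"rotation":[0,0,0]},
])

```text
t: 4.15
tcp_pos: [0.4808, -0.1061, 0.0254]
tool_rot: [0.623, 0.782, 0.0, 0.001]
force: [-0.1, -1.7, 8.1]
finger_gap: 0.107
```

```bash
python3 go.py .4798 -.1053 .024 102.9;python3 go.py .401 .298 .15 93.5
```

```text
t 4.15 tcp [ 0.4808 -0.1061  0.0254] yaw 102.91 gap 9.1 F [-0.1 -1.7  8.1] q6 -0.67
travel now [ 1.  -0.8  1.4] | turn 0.0 | travel after turn [ 1.  -0.8  1.4] tilt 0.12
t 4.15 tcp [ 0.4808 -0.1061  0.0254] yaw 102.91 gap 9.1 F [-0.1 -1.7  8.1] q6 -0.67
travel now [ 411.6   12.7 -125.2] | turn 9.4 | travel after turn [ 408.2  -55.  -124.6] tilt 0.12
```

Request:
send_rows([
  {"gripper":0,"travel":[0,0,-20],"rotation":[0,0,0]},
  {"gripper":0,"travel":[0,0,-35],"rotation":[0,0,0]},
  {"gripper":0,"travel":[0,0,-35],"rotation":[0,0,0]},
  {"gripper":0,"travel":[0,0,-35],"rotation":[0,0,4.7]},
  {"gripper":0,"travel":[0,0,0],"rotation":[0,0,4.7]},
  {"gripper":0,"travel":[25,-3,0],"rotation":[0,0,0]},
  {"gripper":0,"travel":[35,-5,0],"rotation":[0,0,0]},
  {"gripper":0,"travel":[35,-5,0],"rotation":[0,0,0]},
  {"gripper":0,"travel":[35,-5,0],"rotation":[0,0,0]},
  {"gripper":0,"travel":[35,-5,0],"rotation":[0,0,0]},
  {"gripper":0,"travel":[35,-5,0],"rotation":[0,0,0]},
  {"gripper":0,"travel":[35,-5,0],"rotation":[0,0,0]},
])

```text
t: 5.15
tcp_pos: [0.4319, 0.1283, 0.1494]
tool_rot: [0.685, 0.728, -0.0, -0.0]
force: [-0.1, -0.1, -0.6]
finger_gap: 0.11
```

Request:
send_rows([
  {"gripper":0,"travel":[35,-5,0],"rotation":[0,0,0]},
  {"gripper":0,"travel":[35,-5,0],"rotation":[0,0,0]},
  {"gripper":0,"travel":[35,-5,0],"rotation":[0,0,0]},
  {"gripper":0,"travel":[35,-5,0],"rotation":[0,0,0]},
  {"gripper":0,"travel":[20,-2,0],"rotation":[0,0,0]},
  {"gripper":0,"travel":[0,0,0],"rotation":[0,0,0]},
  {"gripper":0,"travel":[0,0,0],"rotation":[0,0,0]},
])

```text
t: 5.73
tcp_pos: [0.4004, 0.2859, 0.1493]
tool_rot: [0.684, 0.729, -0.0, 0.0]
force: [0.0, 0.3, -1.6]
finger_gap: 0.106
```

```bash
python3 go.py .401 .298 .0325 93.5
python3 - <<'E'
from h import *
cv2.imwrite("pics/top1.png",manip.snapshot("top")[:,:,::-1])
E
```

```text
t 5.73 tcp [0.4004 0.2859 0.1493] yaw 93.68 gap 9.0 F [ 0.   0.3 -1.6] q6 0.33
travel now [ 12.    1.4 116.8] | turn 0.2 | travel after turn [ 12.    1.3 116.8] tilt 0.03
```

View pics/top1.png

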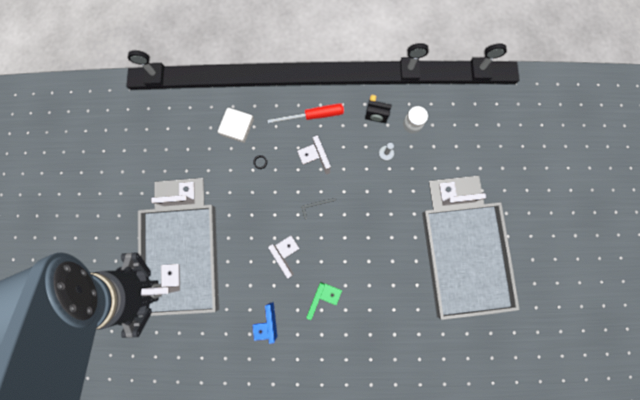

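The top view shows C held upright over the left tray at (165,285), with the foot pointing forward and nothing else disturbed. Lowering and releasing.

Request:
send_rows([
  {"gripper":0,"travel":[12,1,15],"rotation":[0,0,0]},
  {"gripper":0,"travel":[0,0,30],"rotation":[0,0,0]},
  {"gripper":0,"travel":[0,0,30],"rotation":[0,0,0]},
  {"gripper":0,"travel":[0,0,25],"rotation":[0,0,0]},
  {"gripper":0,"travel":[0,0,12],"rotation":[0,0,0]},
  {"gripper":0,"travel":[0,0,3],"rotation":[0,0,0]},
  {"gripper":0,"travel":[0,0,1],"rotation":[0,0,0]},
  {"gripper":0,"travel":[0,0,0],"rotation":[0,0,0]},
  {"gripper":0,"travel":[0,0,0],"rotation":[0,0,0]},
])

```text
t: 6.53
tcp_pos: [0.4024, 0.297, 0.0343]
tool_rot: [0.686, 0.728, 0.001, 0.0]
force: [0.5, 0.6, -0.9]
finger_gap: 0.107
```

```bash
python3 go.py .401 .298 .032 93.5
```

```text
t 6.53 tcp [0.4024 0.297  0.0343] yaw 93.44 gap 9.1 F [ 0.5  0.6 -0.9] q6 0.35
travel now [ 1.1 -1.4  2.3] | turn -0.1 | travel after turn [ 1.1 -1.4  2.3] tilt 0.11
```

Request:
send_rows([
  {"gripper":0,"travel":[0,0,1],"rotation":[0,0,0]},
  {"gripper":0,"travel":[0,0,1],"rotation":[0,0,0]},
  {"gripper":0,"travel":[0,0,0.5],"rotation":[0,0,0]},
  {"gripper":0,"travel":[0,0,0],"rotation":[0,0,0]},
  {"gripper":40,"travel":[0,0,0],"rotation":[0,0,0]},
  {"gripper":40,"travel":[0,0,0],"rotation":[0,0,0]},
  {"gripper":40,"travel":[0,0,0],"rotation":[0,0,0]},
  {"gripper":40,"travel":[0,0,-5],"rotation":[0,0,0]},
  {"gripper":40,"travel":[0,0,-25],"rotation":[0,0,0]},
  {"gripper":40,"travel":[0,0,-35],"rotation":[0,0,0]},
  {"gripper":40,"travel":[0,0,-35],"rotation":[0,0,0]},
  {"gripper":60,"travel":[0,0,-35],"rotation":[0,0,0]},
])

```text
t: 7.53
tcp_pos: [0.4009, 0.2968, 0.1672]
tool_rot: [0.685, 0.728, -0.001, -0.0]
force: [0.8, 0.6, 0.0]
finger_gap: 0.598
```

```bash
python3 go.py .6726 -.0048 .16 21.6
python3 - <<'E'
from h import *
w=manip.snapshot("wrist")[:,:,::-1];s=manip.snapshot("side")[:,:,::-1]
cv2.imwrite("pics/w2.png",np.hstack([cv2.resize(w,(400,250)),cv2.resize(s[240:400,130:390],(400,250))]))
E
```

```text
t 7.53 tcp [0.4009 0.2968 0.1672] yaw 93.48 gap 50.8 F [0.8 0.6 0. ] q6 0.35
travel now [-317.6  252.9    7.1] | turn 71.9 | travel after turn [141.6 380.5   7.2] tilt 0.08
```

View pics/w2.png

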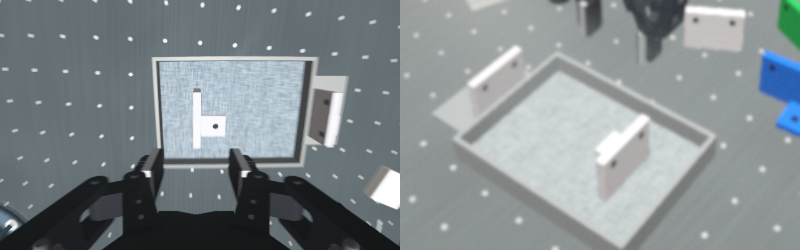

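C stands free and upright in the left tray (wrist (200,120), side (622,155)), well inside. Moving to A.

Request:
send_rows([
  {"gripper":60,"travel":[0,0,0],"rotation":[0,0,7]},
  {"gripper":60,"travel":[0,0,0],"rotation":[0,0,7]},
  {"gripper":60,"travel":[0,0,0],"rotation":[0,0,7]},
  {"gripper":60,"travel":[0,0,0],"rotation":[0,0,7]},
  {"gripper":60,"travel":[0,0,0],"rotation":[0,0,7]},
  {"gripper":60,"travel":[0,0,0],"rotation":[0,0,7]},
  {"gripper":60,"travel":[0,0,0],"rotation":[0,0,7]},
  {"gripper":60,"travel":[0,0,0],"rotation":[0,0,7]},
  {"gripper":60,"travel":[0,0,0],"rotation":[0,0,7]},
  {"gripper":60,"travel":[0,0,0],"rotation":[0,0,7]},
  {"gripper":60,"travel":[0,0,0],"rotation":[0,0,2]},
  {"gripper":60,"travel":[8,22,0],"rotation":[0,0,0]},
])

```text
t: 8.63
tcp_pos: [0.4138, 0.2807, 0.1651]
tool_rot: [0.982, 0.187, -0.002, -0.0]
force: [-0.4, -0.1, -0.7]
finger_gap: 0.7
```

Request:
send_rows([
  {"gripper":60,"travel":[12,32,0],"rotation":[0,0,0]},
  {"gripper":60,"travel":[12,33,0],"rotation":[0,0,0]},
  {"gripper":60,"travel":[12,33,0],"rotation":[0,0,0]},
  {"gripper":60,"travel":[12,33,0],"rotation":[0,0,0]},
  {"gripper":60,"travel":[12,33,0],"rotation":[0,0,0]},
  {"gripper":60,"travel":[12,33,0],"rotation":[0,0,0]},
  {"gripper":60,"travel":[12,33,0],"rotation":[0,0,0]},
  {"gripper":60,"travel":[12,33,0],"rotation":[0,0,0]},
  {"gripper":60,"travel":[12,33,0],"rotation":[0,0,0]},
  {"gripper":60,"travel":[13,33,0],"rotation":[0,0,0]},
  {"gripper":60,"travel":[13,28,0],"rotation":[0,0,0]},
  {"gripper":60,"travel":[0,0,0],"rotation":[0,0,0]},
])

```text
t: 9.63
tcp_pos: [0.677, -0.009, 0.1652]
tool_rot: [0.983, 0.184, 0.002, 0.002]
force: [0.4, 0.2, 0.5]
finger_gap: 0.702
```

```bash
python3 go.py .6726 -.0048 .0245 21.6
```

```text
t 9.63 tcp [ 0.677  -0.009   0.1652] yaw 21.23 gap 59.6 F [0.4 0.2 0.5] q6 1.02
travel now [ -3.1  -6.2 140.7] | turn -0.4 | travel after turn [ -2.5  -5.5 140.7] tilt 0.34
```

Request:
send_rows([
  {"gripper":60,"travel":[0,0,20],"rotation":[0,0,0]},
  {"gripper":60,"travel":[0,0,20],"rotation":[0,0,0]},
  {"gripper":60,"travel":[0,0,0],"rotation":[0,0,0]},
  {"gripper":60,"travel":[0,0,0],"rotation":[0,0,0]},
])

```text
t: 9.97
tcp_pos: [0.6706, -0.003, 0.124]
tool_rot: [0.982, 0.186, -0.002, -0.001]
force: [-0.2, 0.6, 0.5]
finger_gap: 0.702
```

```bash
python3 go.py .6726 -.0048 .0245 21.6
```

```text
t 9.97 tcp [ 0.6706 -0.003   0.124 ] yaw 21.49 gap 59.6 F [-0.2  0.6  0.5] q6 1.02
travel now [ 1.6  2.7 99.5] | turn -0.1 | travel after turn [ 1.2  2.4 99.5] tilt 0.28
```

Wobble is settling around the target.

Request:
send_rows([
  {"gripper":60,"travel":[0,0,25],"rotation":[0,0,0]},
  {"gripper":60,"travel":[0,0,30],"rotation":[0,0,0]},
  {"gripper":60,"travel":[0,0,25],"rotation":[0,0,0]},
  {"gripper":60,"travel":[0,0,12],"rotation":[0,0,0]},
  {"gripper":60,"travel":[0,0,5],"rotation":[0,0,0]},
  {"gripper":60,"travel":[0,0,0],"rotation":[0,0,0]},
  {"gripper":60,"travel":[0,0,0],"rotation":[0,0,0]},
])

```text
t: 10.55
tcp_pos: [0.6737, -0.0035, 0.0303]
tool_rot: [0.982, 0.187, 0.001, 0.0]
force: [0.5, -0.7, 0.8]
finger_gap: 0.7
```

```bash
python3 go.py .6726 -.0048 .0245 21.6
```

```text
t 10.55 tcp [ 0.6737 -0.0035  0.0303] yaw 21.5 gap 59.5 F [ 0.5 -0.7  0.8] q6 1.02
travel now [-1.5  0.8  5.8] | turn -0.1 | travel after turn [-1.4  0.8  5.8] tilt 0.15
```

Request:
send_rows([
  {"gripper":60,"travel":[0,1,5],"rotation":[0,0,0]},
  {"gripper":60,"travel":[0,0,0],"rotation":[0,0,0]},
  {"gripper":0,"travel":[0,0,0],"rotation":[0,0,0]},
  {"gripper":0,"travel":[0,0,0],"rotation":[0,0,0]},
  {"gripper":0,"travel":[0,0,0],"rotation":[0,0,0]},
  {"gripper":0,"travel":[0,0,0],"rotation":[0,0,0]},
  {"gripper":0,"travel":[0,0,0],"rotation":[0,0,0]},
  {"gripper":0,"travel":[0,0,0],"rotation":[0,0,0]},
  {"gripper":0,"travel":[0,0,0],"rotation":[0,0,0]},
  {"gripper":0,"travel":[0,0,0],"rotation":[0,0,0]},
])

```text
t: 11.38
tcp_pos: [0.6729, -0.0044, 0.0241]
tool_rot: [0.982, 0.186, 0.0, 0.0]
force: [-0.2, -0.9, 2.1]
finger_gap: 0.111
```

```bash
python3 go.py .501 .304 .16 93.5
```

```text
t 11.38 tcp [ 0.6729 -0.0044  0.0241] yaw 21.49 gap 9.4 F [-0.2 -0.9  2.1] q6 1.02
travel now [ -47.  -349.9 -135.9] | turn -72.0 | travel after turn [ 318.3 -152.8 -135.9] tilt 0.01
```

Request:
send_rows([
  {"gripper":0,"travel":[0,0,-20],"rotation":[0,0,0]},
  {"gripper":0,"travel":[0,0,-35],"rotation":[0,0,0]},
  {"gripper":0,"travel":[0,0,-35],"rotation":[0,0,-2]},
  {"gripper":0,"travel":[0,0,-30],"rotation":[0,0,-7]},
  {"gripper":0,"travel":[0,0,-16],"rotation":[0,0,-7]},
  {"gripper":0,"travel":[0,0,0],"rotation":[0,0,-7]},
  {"gripper":0,"travel":[0,0,0],"rotation":[0,0,-7]},
  {"gripper":0,"travel":[0,0,0],"rotation":[0,0,-7]},
  {"gripper":0,"travel":[0,0,0],"rotation":[0,0,-7]},
  {"gripper":0,"travel":[0,0,0],"rotation":[0,0,-7]},
  {"gripper":0,"travel":[0,0,0],"rotation":[0,0,-7]},
  {"gripper":0,"travel":[0,0,0],"rotation":[0,0,-7]},
])

```text
t: 12.38
tcp_pos: [0.6722, -0.0044, 0.1589]
tool_rot: [0.726, 0.687, -0.001, -0.001]
force: [1.3, -0.9, -1.5]
finger_gap: 0.108
```

Request:
send_rows([
  {"gripper":0,"travel":[15,-7,0],"rotation":[0,0,-7]},
  {"gripper":0,"travel":[29,-14,0],"rotation":[0,0,0]},
  {"gripper":0,"travel":[31,-15,0],"rotation":[0,0,0]},
  {"gripper":0,"travel":[31,-15,0],"rotation":[0,0,0]},
  {"gripper":0,"travel":[31,-15,0],"rotation":[0,0,0]},
  {"gripper":0,"travel":[31,-15,0],"rotation":[0,0,0]},
  {"gripper":0,"travel":[31,-15,0],"rotation":[0,0,0]},
  {"gripper":0,"travel":[31,-15,0],"rotation":[0,0,0]},
  {"gripper":0,"travel":[31,-15,0],"rotation":[0,0,0]},
  {"gripper":0,"travel":[31,-15,0],"rotation":[0,0,0]},
  {"gripper":0,"travel":[20,-9,0],"rotation":[0,0,0]},
  {"gripper":0,"travel":[6,-3,0],"rotation":[0,0,0]},
])

```text
t: 13.38
tcp_pos: [0.4997, 0.3073, 0.1592]
tool_rot: [0.684, 0.73, -0.001, -0.001]
force: [0.1, 0.6, -1.5]
finger_gap: 0.108
```

Request:
send_rows([
  {"gripper":0,"travel":[0,0,0],"rotation":[0,0,0]},
  {"gripper":0,"travel":[0,0,0],"rotation":[0,0,0]},
  {"gripper":0,"travel":[0,0,0],"rotation":[0,0,0]},
])

```text
t: 13.63
tcp_pos: [0.5034, 0.3034, 0.1596]
tool_rot: [0.686, 0.728, -0.0, 0.0]
force: [0.1, 0.1, -1.9]
finger_gap: 0.11
```

```bash
python3 go.py .501 .304 .0305 93.5
```

```text
t 13.63 tcp [0.5034 0.3034 0.1596] yaw 93.42 gap 9.3 F [ 0.1  0.1 -1.9] q6 0.29
travel now [  0.8  -2.4 129.1] | turn -0.1 | travel after turn [  0.7  -2.4 129.1] tilt 0.04
```

Request:
send_rows([
  {"gripper":0,"travel":[0,0,20],"rotation":[0,0,0]},
  {"gripper":0,"travel":[0,0,30],"rotation":[0,0,0]},
  {"gripper":0,"travel":[0,0,30],"rotation":[0,0,0]},
  {"gripper":0,"travel":[0,0,25],"rotation":[0,0,0]},
  {"gripper":0,"travel":[0,0,15],"rotation":[0,0,0]},
  {"gripper":0,"travel":[0,0,6],"rotation":[0,0,0]},
  {"gripper":0,"travel":[0,0,2],"rotation":[0,0,0]},
  {"gripper":0,"travel":[0,0,0],"rotation":[0,0,0]},
  {"gripper":0,"travel":[0,0,0],"rotation":[0,0,0]},
])

```text
t: 14.38
tcp_pos: [0.5039, 0.3044, 0.0328]
tool_rot: [0.686, 0.728, 0.001, 0.001]
force: [-0.7, 0.5, -1.4]
finger_gap: 0.107
```

```bash
python3 go.py .501 .304 .0305 93.5
```

```text
t 14.38 tcp [0.5039 0.3044 0.0328] yaw 93.44 gap 9.1 F [-0.7  0.5 -1.4] q6 0.29
travel now [-0.2 -2.9  2.3] | turn -0.1 | travel after turn [-0.2 -2.9  2.3] tilt 0.13
```

Request:
send_rows([
  {"gripper":0,"travel":[0,0,1],"rotation":[0,0,0]},
  {"gripper":0,"travel":[0,0,1],"rotation":[0,0,0]},
  {"gripper":0,"travel":[0,0,0.5],"rotation":[0,0,0]},
  {"gripper":0,"travel":[0,0,0],"rotation":[0,0,0]},
  {"gripper":40,"travel":[0,0,0],"rotation":[0,0,0]},
  {"gripper":40,"travel":[0,0,0],"rotation":[0,0,0]},
  {"gripper":40,"travel":[0,0,0],"rotation":[0,0,0]},
  {"gripper":40,"travel":[0,0,-5],"rotation":[0,0,0]},
  {"gripper":40,"travel":[0,0,-25],"rotation":[0,0,0]},
  {"gripper":40,"travel":[0,0,-35],"rotation":[0,0,0]},
  {"gripper":40,"travel":[0,0,-35],"rotation":[0,0,0]},
  {"gripper":60,"travel":[0,0,-30],"rotation":[0,0,0]},
])

```text
t: 15.38
tcp_pos: [0.5027, 0.3046, 0.1615]
tool_rot: [0.685, 0.728, 0.0, 0.0]
force: [1.0, -0.3, 0.2]
finger_gap: 0.592
```

```bash
python3 go.py .4503 .0795 .16 33.8
python3 - <<'E'
from h import *
w=manip.snapshot("wrist")[:,:,::-1];s=manip.snapshot("side")[:,:,::-1]
cv2.imwrite("pics/w3.png",np.hstack([cv2.resize(w,(400,250)),cv2.resize(s[240:400,130:390],(400,250))]))
E
```

```text
t 15.38 tcp [0.5027 0.3046 0.1615] yaw 93.49 gap 50.3 F [ 1.  -0.3  0.2] q6 0.29
travel now [-221.5  -66.     1.4] | turn 59.7 | travel after turn [-168.8  157.9    1.5] tilt 0.05
```

View pics/w3.png

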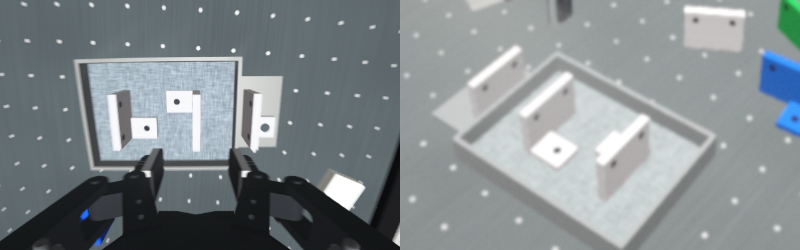

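Both left-hand brackets stand upright inside the left tray (wrist (120,120) and (195,120)). Next is B.

Request:
send_rows([
  {"gripper":60,"travel":[0,0,0],"rotation":[0,0,7]},
  {"gripper":60,"travel":[0,0,0],"rotation":[0,0,7]},
  {"gripper":60,"travel":[0,0,0],"rotation":[0,0,7]},
  {"gripper":60,"travel":[0,0,0],"rotation":[0,0,7]},
  {"gripper":60,"travel":[0,0,0],"rotation":[0,0,7]},
  {"gripper":60,"travel":[0,0,0],"rotation":[0,0,7]},
  {"gripper":60,"travel":[0,0,0],"rotation":[0,0,7]},
  {"gripper":60,"travel":[0,0,0],"rotation":[0,0,7]},
  {"gripper":60,"travel":[0,0,0],"rotation":[0,0,3.7]},
  {"gripper":60,"travel":[-15,14,0],"rotation":[0,0,0]},
  {"gripper":60,"travel":[-24,22,0],"rotation":[0,0,0]},
  {"gripper":60,"travel":[-24,22,0],"rotation":[0,0,0]},
])

```text
t: 16.48
tcp_pos: [0.4818, 0.221, 0.1588]
tool_rot: [0.957, 0.292, -0.0, 0.0]
force: [0.1, -1.0, 0.8]
finger_gap: 0.698
```

Request:
send_rows([
  {"gripper":60,"travel":[-24,22,0],"rotation":[0,0,0]},
  {"gripper":60,"travel":[-24,22,0],"rotation":[0,0,0]},
  {"gripper":60,"travel":[-24,22,0],"rotation":[0,0,0]},
  {"gripper":60,"travel":[-20,20,0],"rotation":[0,0,0]},
  {"gripper":60,"travel":[-10,10,0],"rotation":[0,0,0]},
  {"gripper":60,"travel":[-4,4,0],"rotation":[0,0,0]},
  {"gripper":60,"travel":[0,0,0],"rotation":[0,0,0]},
  {"gripper":60,"travel":[0,0,0],"rotation":[0,0,0]},
  {"gripper":60,"travel":[0,0,0],"rotation":[0,0,0]},
])

```text
t: 17.23
tcp_pos: [0.4503, 0.08, 0.1593]
tool_rot: [0.957, 0.291, 0.0, -0.0]
force: [-0.8, 0.8, 0.5]
finger_gap: 0.701
```

```bash
python3 go.py .4503 .0795 .0245 33.8
```

```text
t 17.23 tcp [0.4503 0.08   0.1593] yaw 33.84 gap 59.6 F [-0.8  0.8  0.5] q6 0.91
travel now [ -0.3   0.5 134.8] | turn 0.0 | travel after turn [ -0.3   0.5 134.8] tilt 0.02
```

Request:
send_rows([
  {"gripper":60,"travel":[0,0,20],"rotation":[0,0,0]},
  {"gripper":60,"travel":[0,0,30],"rotation":[0,0,0]},
  {"gripper":60,"travel":[0,0,30],"rotation":[0,0,0]},
  {"gripper":60,"travel":[0,0,25],"rotation":[0,0,0]},
  {"gripper":60,"travel":[0,0,18],"rotation":[0,0,0]},
  {"gripper":60,"travel":[0,0,10],"rotation":[0,0,0]},
  {"gripper":60,"travel":[0,0,2],"rotation":[0,0,0]},
  {"gripper":60,"travel":[0,0,0],"rotation":[0,0,0]},
  {"gripper":0,"travel":[0,0,0],"rotation":[0,0,0]},
  {"gripper":0,"travel":[0,0,0],"rotation":[0,0,0]},
  {"gripper":0,"travel":[0,0,0],"rotation":[0,0,0]},
  {"gripper":0,"travel":[0,0,0],"rotation":[0,0,0]},
])

```text
t: 18.23
tcp_pos: [0.4505, 0.0793, 0.0251]
tool_rot: [0.957, 0.291, 0.001, 0.0]
force: [-1.5, 1.1, -0.1]
finger_gap: 0.137
```

Request:
send_rows([
  {"gripper":0,"travel":[0,0,0],"rotation":[0,0,0]},
  {"gripper":0,"travel":[0,0,0],"rotation":[0,0,0]},
  {"gripper":0,"travel":[0,0,0],"rotation":[0,0,0]},
  {"gripper":0,"travel":[0,0,0],"rotation":[0,0,0]},
  {"gripper":0,"travel":[0,0,0],"rotation":[0,0,0]},
])

```text
t: 18.65
tcp_pos: [0.4505, 0.0792, 0.0252]
tool_rot: [0.957, 0.29, 0.001, 0.0]
force: [0.0, 1.0, 6.4]
finger_gap: 0.11
```

```bash
python3 go.py .452 -.297 .16 4.9
```

```text
t 18.65 tcp [0.4505 0.0792 0.0252] yaw 33.77 gap 9.3 F [0.  1.  6.4] q6 0.91
travel now [-207.7  313.7 -134.8] | turn 28.9 | travel after turn [ -30.7  375.  -134.8] tilt 0.1
```

Target TCP in the tray is z ≈ 0.0312.

Request:
send_rows([
  {"gripper":0,"travel":[0,0,-20],"rotation":[0,0,0]},
  {"gripper":0,"travel":[0,0,-35],"rotation":[0,0,0]},
  {"gripper":0,"travel":[0,0,-35],"rotation":[0,0,0]},
  {"gripper":0,"travel":[0,0,-30],"rotation":[0,0,7]},
  {"gripper":0,"travel":[0,0,-15],"rotation":[0,0,7]},
  {"gripper":0,"travel":[0,0,0],"rotation":[0,0,7]},
  {"gripper":0,"travel":[0,0,0],"rotation":[0,0,7]},
  {"gripper":0,"travel":[0,0,0],"rotation":[0,0,1]},
  {"gripper":0,"travel":[-1,18,0],"rotation":[0,0,0]},
  {"gripper":0,"travel":[-3,34,0],"rotation":[0,0,0]},
  {"gripper":0,"travel":[-3,34,0],"rotation":[0,0,0]},
  {"gripper":0,"travel":[-3,34,0],"rotation":[0,0,0]},
])

```text
t: 19.65
tcp_pos: [0.4495, -0.0421, 0.1591]
tool_rot: [0.999, 0.044, -0.0, -0.0]
force: [0.7, -0.2, -1.2]
finger_gap: 0.112
```

Request:
send_rows([
  {"gripper":0,"travel":[-3,34,0],"rotation":[0,0,0]},
  {"gripper":0,"travel":[-3,34,0],"rotation":[0,0,0]},
  {"gripper":0,"travel":[-3,34,0],"rotation":[0,0,0]},
  {"gripper":0,"travel":[-3,34,0],"rotation":[0,0,0]},
  {"gripper":0,"travel":[-3,34,0],"rotation":[0,0,0]},
  {"gripper":0,"travel":[-3,34,0],"rotation":[0,0,0]},
  {"gripper":0,"travel":[-2,28,0],"rotation":[0,0,0]},
  {"gripper":0,"travel":[-1,16,0],"rotation":[0,0,0]},
  {"gripper":0,"travel":[0,6,0],"rotation":[0,0,0]},
  {"gripper":0,"travel":[0,0,0],"rotation":[0,0,0]},
  {"gripper":0,"travel":[0,0,0],"rotation":[0,0,0]},
  {"gripper":0,"travel":[0,0,0],"rotation":[0,0,0]},
])

```text
t: 20.65
tcp_pos: [0.4498, -0.2937, 0.159]
tool_rot: [0.999, 0.043, -0.001, -0.001]
force: [-0.7, 1.1, -0.9]
finger_gap: 0.108
```

```bash
python3 go.py .452 -.297 .0312 4.9
```

```text
t 20.65 tcp [ 0.4498 -0.2937  0.159 ] yaw 4.9 gap 9.2 F [-0.7  1.1 -0.9] q6 0.7
travel now [  2.1   3.7 127.8] | turn -0.0 | travel after turn [  1.9   3.4 127.8] tilt 0.15
```

Request:
send_rows([
  {"gripper":0,"travel":[2,3,20],"rotation":[0,0,0]},
  {"gripper":0,"travel":[0,0,30],"rotation":[0,0,0]},
  {"gripper":0,"travel":[0,0,30],"rotation":[0,0,0]},
  {"gripper":0,"travel":[0,0,25],"rotation":[0,0,0]},
  {"gripper":0,"travel":[0,0,14],"rotation":[0,0,0]},
  {"gripper":0,"travel":[0,0,5],"rotation":[0,0,0]},
  {"gripper":0,"travel":[0,0,2],"rotation":[0,0,0]},
  {"gripper":0,"travel":[0,0,0],"rotation":[0,0,0]},
  {"gripper":0,"travel":[0,0,0],"rotation":[0,0,0]},
])

```text
t: 21.4
tcp_pos: [0.4533, -0.2989, 0.0344]
tool_rot: [0.999, 0.042, 0.001, 0.001]
force: [0.6, 1.1, -0.9]
finger_gap: 0.11
```

```bash
python3 go.py .452 -.297 .0312 4.9
```

```text
t 21.4 tcp [ 0.4533 -0.2989  0.0344] yaw 4.84 gap 9.3 F [ 0.6  1.1 -0.9] q6 0.7
travel now [-1.1 -2.   3.2] | turn -0.1 | travel after turn [-1.1 -2.   3.2] tilt 0.11
```

Request:
send_rows([
  {"gripper":0,"travel":[0,0,1],"rotation":[0,0,0]},
  {"gripper":0,"travel":[0,0,1],"rotation":[0,0,0]},
  {"gripper":0,"travel":[0,0,1],"rotation":[0,0,0]},
  {"gripper":0,"travel":[0,0,0],"rotation":[0,0,0]},
  {"gripper":40,"travel":[0,0,0],"rotation":[0,0,0]},
  {"gripper":40,"travel":[0,0,0],"rotation":[0,0,0]},
  {"gripper":40,"travel":[0,0,0],"rotation":[0,0,0]},
  {"gripper":40,"travel":[0,0,-5],"rotation":[0,0,0]},
  {"gripper":40,"travel":[0,0,-25],"rotation":[0,0,0]},
  {"gripper":40,"travel":[0,0,-35],"rotation":[0,0,0]},
  {"gripper":40,"travel":[0,0,-35],"rotation":[0,0,0]},
  {"gripper":40,"travel":[0,0,-35],"rotation":[0,0,0]},
])

```text
t: 22.4
tcp_pos: [0.4521, -0.2985, 0.1667]
tool_rot: [0.999, 0.042, -0.0, -0.0]
force: [0.7, 0.1, -0.2]
finger_gap: 0.467
```

Request:
send_rows([
  {"gripper":40,"travel":[0,20,-20],"rotation":[0,0,0]},
  {"gripper":40,"travel":[0,30,-20],"rotation":[0,0,0]},
  {"gripper":40,"travel":[0,30,0],"rotation":[0,0,0]},
  {"gripper":40,"travel":[0,30,0],"rotation":[0,0,0]},
  {"gripper":40,"travel":[0,30,0],"rotation":[0,0,0]},
  {"gripper":40,"travel":[0,30,0],"rotation":[0,0,0]},
  {"gripper":40,"travel":[0,15,0],"rotation":[0,0,0]},
  {"gripper":40,"travel":[0,0,0],"rotation":[0,0,0]},
  {"gripper":40,"travel":[0,0,0],"rotation":[0,0,0]},
  {"gripper":40,"travel":[0,0,0],"rotation":[0,0,0]},
])

```text
t: 23.23
tcp_pos: [0.4676, -0.4818, 0.205]
tool_rot: [0.999, 0.042, -0.0, -0.001]
force: [0.4, 0.4, 0.4]
finger_gap: 0.469
```

Run:
```python
from h import *
t=manip.snapshot("top")[:,:,::-1];s=manip.snapshot("side")[:,:,::-1]
cv2.imwrite("pics/end.png",np.vstack([t[60:360,:],cv2.resize(s[60:],(640,340))[:290]]))
```

```text
(no output)
```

View pics/end.png

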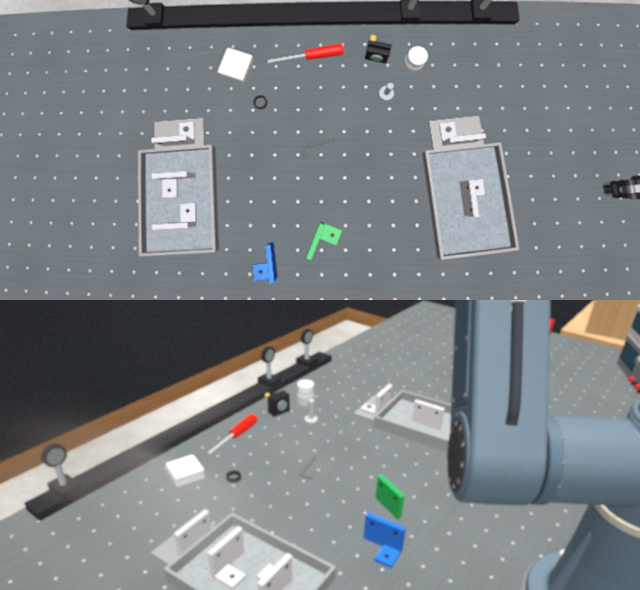

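The final view shows both left-hand brackets upright in the left tray (170,175 and 170,225) and B upright in the right tray (475,195; side view 430,413). The bystanders and the coloured look-alikes have not moved, and the gripper is clear.

```bash
python3 -c "
from station import manip
print(manip.sense()['t'],manip.sign_off())"
```

```text
the job is handed in; nothing more can be done
23.3333 None
```

All three brackets are sorted, and I handed the job in at 23.3 s of the 66 s allowed. Both left-hand brackets are in the left-hand tray (on the robot's left), and the right-hand one is in the right-hand tray. I set the handedness from the measured foot offsets, which matched the stated shape to about 2 mm, and compared each bracket with the sample brackets.

My last top and side pictures show all three upright and well inside their trays. They also show the gripper clear and empty, and the bystanders and the blue and green look-alikes where they started. I judged these by eye and took no separate final measurement of bracket height or tilt. No check failed or disagreed; the arm swung about 5 mm past one approach point, and I let it settle before gripping.

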